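# Brake the turntable and lock it

## Task

A slip drive keeps the banding turntable turning: stop and lock it with the loose lock key. Hook the key's heel under the bracket's lip with its nose up, tip the nose down until it rubs gently on the turning wheel and slows it to a creep, and let the wheel come to a stop with its hole under the nose; then lay the key fully down, flat on its rest with the nose in the hole, and let go. Never bear hard on the wheel, and leave the jar, pot and bowl where they are.

Things in the scene. Friction and masses are not known exactly. Their poses are not given: they have to be found in the camera images.
- stand: Fixed grey stand. Origin on the worktop under the wheel's axis, z up. On its -x side a 50 mm wide bracket: flat rest at height 70 mm (x -180 to -114 mm), two cheeks on it 27 mm apart (the slot, centred on y 0, x -174 to -114, tops at 90 mm), a back wall with its inner face at x -174, and a lip (underside at 94 mm, top 102) reaching from the back wall to x -160.
- slot_rest (a point): Point on the bracket's rest (stand frame -118, 0, 70 mm), axes as the stand. The key is home when it is level with its origin here and its +x along the stand's +x (from bracket to wheel axis).
- slot_nose (a point): Fixed point on the slot's centre line above the wheel (stand frame -85, 0, 80 mm), at the height of the free wheel's top: where the hole must come to a stop.
- spindle (a joint): Wheel angle (rad, grows anticlockwise from above, on past 2 pi); the hole is at the slot at 0 and each whole turn. The slip drive never stops: about 2 rad/s free, steady torque 0.08 N m, drag 0.04 N m s/rad. Rubbing on the hole's circle with some 1 to 2 N stops it, less slows it in proportion; freed, it speeds up within 0.2 s. Holding it does no harm.
- wheel_plate: Aluminium wheel, 210 mm across, 14 mm thick, with one through hole. Origin on the axis at its underside (height 66 mm when free, its top then at 80 mm). It is spring-cushioned: after a preload of about 0.6 N it sinks 1 mm per 0.3 N, up to 9 mm (then hard), and springs up again.
- hole (a point): Centre of the wheel's hole at its top face, 85 mm from the axis; the hole is 19 mm wide (tangentially) by 22 mm long (radially). It travels with the wheel.
- lock_key: Loose steel key, about 0.18 kg, standing on its foot and tooth. Origin at the level of its feet under the fin's middle; x to the nose, z up. Bar x -52 (heel) to 42 mm, 24 wide, z 14 to 22. Wooden grip fin x -18 to 18, 12 thick (y), z 22 to 59: grip it across, fingertips above z 23. Foot x -32 to 4, 24 wide, down to z 0. Nose tooth x 27 to 39, 12 wide, down to z 0.
- key_nose (a point): Middle of the lower end of the key's nose tooth (key frame 33, 0, 0 mm). With the foot's rear lower edge on the rest, the tooth touches the free wheel's top when the key is tilted about 0.16 rad nose up; laid level in the hole, its end is 10 mm below the wheel's top.
- key_heel (a point): Upper edge of the key's heel end (key frame -52, 0, 22 mm); it goes 10 mm in under the lip.
- glaze_jar: Bystander: cream screw-top sample jar, 56 mm across, 68 mm high; origin under its centre.
- white_pot: Bystander: white pot, 73 mm across, 96 mm high; origin under its centre.
- bowl: Bystander: small black bowl, 69 mm across, 38 mm high; origin under its centre.
There are look-alikes about, which are no part of the job. Several things have the shape of the lock_key; the one meant has the colours described above.

How it is judged:
By the outcome, as a careful person would: the job done as asked, in the order asked, and still so for the second after the job is handed in, with the robot touching nothing.
It also fails if it takes over 67 s, if anything falls off the work surface, if the arm or the gripper's body presses on something with over 40 N, if the wrist force passes 120 N, or if a joint passes its speed limit or range.

## Robot

A 6-joint arm with a two-finger parallel gripper is mounted at the origin on a cart in front of the work surface, level with it; the furniture and walls round the work are solid. World frame = base frame: x ahead of the robot, y to its left, z up, the work surface at z = 0. Lengths are in m, angles in rad, forces in N, time in s.
With the tool pointing down it reaches from about 0.375 to 0.975 m from the base axis. Payload 3.8 kg.
Tool frame: the origin (TCP) lies midway between the tips of the shut fingers; the grasp point (between the pads) lies 19 mm behind it; x points along the fingers, y is the direction in which the jaws open and shut, and the axes are right-handed (so a half turn about x gives the same grasp; the last joint's range is limited). The gripper opens to 88 mm and grips with 3 to 60 N. Pads are 18 mm wide; open, the fingers measure 123 mm over their backs; the gripper's body (75 mm by 187 mm) begins 45 mm behind the grasp point.
Start: joints at [-1.262, 0.264, 1.604, -0, 1.274, -0.037], TCP at [0.229, -0.635, 0.239] pointing down, gripper open.
Joint ranges: [-2.63, 2.63], [-0.94, 2.18], [0.31, 2.57], [-1.31, 4.45], [0, 2.66], [-2.55, 2.55]. Speed limits (rad/s): [2.57, 2.57, 3.14, 3.14, 3.14, 3.14].

## Interface

Orientations are given as a rotation vector (axis times angle).
In Python, from cell import manip, inverse_kinematics, cams, order gives the robot as it stands. Calls block until the motion is done:
- manip.move_pose(position, orientation): joint-space move of the TCP to a pose.
- manip.move_linear(position, rate=0.15, rot=None): straight line of the TCP; rot=None keeps the orientation; rate is the mean speed in m/s.
- manip.set_joints(angles): joint-space move.
- manip.set_gripper(opening, force=None): finger opening in m; force is the grip in N (None keeps the last); returns when the fingers have stopped.
- manip.dwell(seconds).
- inverse_kinematics(position, orientation): joint angles nearest the present ones, or None.
- manip.state(): the state.
- cams.capture(name): name is "scene" or "top"; returns a dict with "image" (400x640x3 uint8, blue, green, red), "z_map" (400x640 float32, m along the optical axis (not along the pixel's ray), 0 where there is no reading), "intrinsics" (3x3 intrinsics, pixels), "k1" (the pictures are not rectified: a ray, as slopes to the right and down, at radius r is drawn at 1 + k1 r^2 times it, then the intrinsics apply), "position" and "orientation" of the camera in the world. Camera axes: x right, y down, z forward; pixel columns grow to the right and rows downward; lengths in m; the calibration is good to about 2 mm. A picture is of the moment at which its call begins.
A pose or a line that the arm cannot do raises manip.IKError and nothing moves.
- order.close_job(): hands the job in, once; it reports no verdict.
The state is a dict: "clock": time; "joint_pos": joint angles; "joint_velocities": joint speeds; "tau": joint torques, N m; "tool_pos": TCP position; "tcp_rot": TCP orientation; "contact_force": force on the tool from outside, world axes, zero at the start; "moment": the same for the moment, N m; "gripper_width": finger opening in m.
Only numpy, scipy, OpenCV 4.12 (cv2) and the standard library are available. Lean on these libraries where they do the work, as an engineer would, in place of code of your own. Each camera call takes 0.05 s, during which the arm holds its last target. There are 200 camera calls.

## Working session

There is one attempt and no reset: what is moved stays moved. The work goes in short steps, each a Python script; the robot and the scene stay as the last script left them, time stands still between calls to the robot, and variables do not carry over. Pictures are saved under pics/ and viewed, about 8 in all and at most 12, crops included, and the job is handed in when it is done.

```bash
ls; mkdir -p pics; python3 - <<'E'
from cell import manip,cams
import cv2,numpy as np,pickle
d={}
for n in("scene","top"):
    c=cams.capture(n);d[n]=c;cv2.imwrite(f"pics/{n}0.png",c["image"]);print(n,c["intrinsics"],c["k1"],c["position"],c["orientation"])
pickle.dump(d,open("cap0.pkl","wb"))
s=manip.state();print(s["clock"],s["tool_pos"],s["tcp_rot"],s["gripper_width"],s["contact_force"])
E
```

```text
pics
scene [[402.92462085   0.         316.04913663]
 [  0.         402.92462085 196.27551746]
 [  0.           0.           1.        ]] -0.028463779067697606 [-0.32495344  0.46210564  1.10814118] [-1.29504689  2.28398451 -0.93530213]
top [[396.06243923   0.         318.25401852]
 [  0.         396.06243923 195.62731126]
 [  0.           0.           1.        ]] -0.0045349566536380045 [ 0.35242249 -0.07537607  1.18320812] [-2.15829803  2.13510037 -0.19958293]
0.1 [ 0.22857785 -0.63444659  0.2375152 ] [ 2.03410223  0.35727217 -2.03464187] 0.08805653453545177 [ 0.74818373 -1.38280989 -0.59362461]
```

View pics/top0.png

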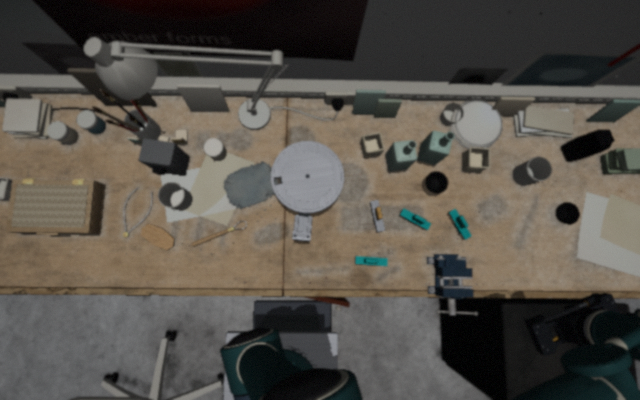

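View pics/scene0.png

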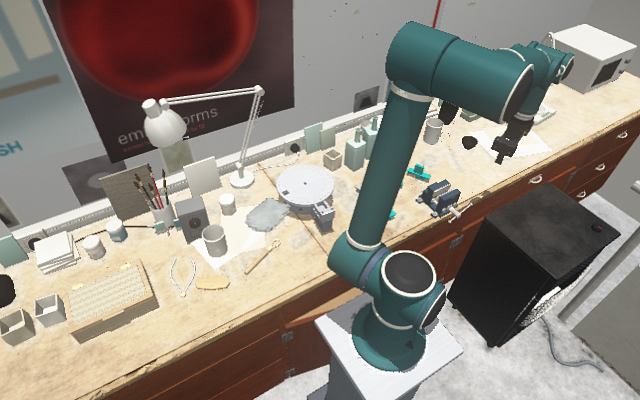

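Top view: four things have the key's shape. They are at (377,216), grey with a tan fin, and at (415,218), (459,223) and (371,261), all teal. I pick the steel and wood one at (377,216). The wheel is at (308,177), with the hole near (278,181), and the bracket is at (303,230). Next is a close crop and measurements.

```bash
cat > h.py <<'E'
import numpy as np,cv2
from scipy.spatial.transform import Rotation as R
def cam(c):
    return np.array(c["intrinsics"]),c["k1"],np.array(c["position"]),R.from_rotvec(c["orientation"]).as_matrix()
def rays(c,uv):
    K,k,p,M=cam(c);D=np.array([k,0,0,0,0.])
    s=cv2.undistortPoints(np.asarray(uv,float).reshape(-1,1,2),K,D).reshape(-1,2)
    return np.c_[s,np.ones(len(s))]
def at_z(c,uv,z):
    K,k,p,M=cam(c);d=rays(c,uv)@M.T
    return p+d*((z-p[2])/d[:,2])[:,None]
def cloud(c,uv):
    K,k,p,M=cam(c);uv=np.asarray(uv,int);z=c["z_map"][uv[:,1],uv[:,0]]
    return p+(rays(c,uv)*z[:,None])@M.T
def proj(c,P):
    K,k,p,M=cam(c);rv=cv2.Rodrigues(M.T)[0]
    return cv2.projectPoints(np.asarray(P,float).reshape(-1,1,3),rv,-M.T@p,K,np.array([k,0,0,0,0.]))[0].reshape(-1,2)
def box(c,u0,u1,v0,v1):
    g=np.mgrid[u0:u1,v0:v1].reshape(2,-1).T
    P=cloud(c,g);ok=c["z_map"][g[:,1],g[:,0]]>0
    return g[ok],P[ok]
E
python3 - <<'E'
import pickle
from h import *
d=pickle.load(open("cap0.pkl","rb"));c=d["top"]
im=c["image"]
a=cv2.resize(im[185:255,345:415],None,fx=8,fy=8,interpolation=cv2.INTER_CUBIC)
b=cv2.resize(im[135:245,265:350],None,fx=2.8*1.8,fy=2.8*1.8,interpolation=cv2.INTER_CUBIC)[:560]
cv2.imwrite("pics/crop1.png",cv2.convertScaleAbs(np.hstack([a[:, :370+0],b]),alpha=1.5))
for n,bx in (("top",(265,350,135,245)),("top",(360,395,195,238))):
    g,P=box(d[n],*bx);print(n,np.percentile(P[:,2],[1,5,25,50,75,95,99]).round(4))
g,P=box(c,265,350,135,218);m=(P[:,2]>.07)&(P[:,2]<.09);W=P[m]
print("wheel",W.mean(0).round(4),len(W))
hull=cv2.convexHull(W[:,:2].astype(np.float32))
(ce,r)=cv2.minEnclosingCircle(W[:,:2].astype(np.float32));print(ce,r)
g,P=box(c,285,322,205,250);m=(P[:,2]>.085)&(P[:,2]<.11);print("lip/cheeks",len(P[m]))
for gg,q in zip(g,P):
    if q[2]>.095: print(gg,q.round(3),end=";")
print()
g,P=box(c,362,394,195,240);m=P[:,2]>.01;print("key")
Q=P[m];print(len(Q),Q.mean(0),Q[:,2].max());
u,s,v=np.linalg.svd(Q[:,:2]-Q[:,:2].mean(0),full_matrices=False);print(v)
for ax in v:
    t=(Q[:,:2]-Q[:,:2].mean(0))@ax;print(t.min(),t.max())
F=Q[Q[:,2]>.04];print("fin",len(F),F.mean(0)); 
K=np.hypot(*(im[...,2].astype(int)-im[...,0]for _ in(0,)),0) if 0 else None
E
```

```text
Traceback (most recent call last):
ValueError: all the input array dimensions except for the concatenation axis must match exactly, but along dimension 0, the array at index 0 has size 560 and the array at index 1 has size 554
```

```bash
python3 - <<'E'
import pickle
from h import *
d=pickle.load(open("cap0.pkl","rb"));c=d["top"]
im=c["image"]
a=cv2.resize(im[190:245,355:400],(450,550),interpolation=cv2.INTER_CUBIC)
b=cv2.resize(im[135:245,278:346],(340,550),interpolation=cv2.INTER_CUBIC)
cv2.imwrite("pics/crop1.png",cv2.convertScaleAbs(np.hstack([a,b]),alpha=1.5))
g,P=box(c,265,350,135,218);m=(P[:,2]>.07)&(P[:,2]<.09);W=P[m]
print("wheel",W.mean(0).round(4),len(W),cv2.minEnclosingCircle(W[:,:2].astype(np.float32)))
g,P=box(c,285,322,205,250)
for lo,hi in((.06,.08),(.083,.095),(.095,.11)):
    m=(P[:,2]>lo)&(P[:,2]<hi)&(P[:,0]<.62)
    if m.any():print(lo,m.sum(),P[m].mean(0).round(4),P[m].min(0).round(3),P[m].max(0).round(3))
m=(P[:,2]>.06)
for k in sorted(set(g[:,1])):
    s=P[m&(g[:,1]==k)]
    if len(s):print(k,len(s),s[:,0].mean().round(3),s[:,1].min().round(3),s[:,1].max().round(3),s[:,2].max().round(3),end=' | ')
g,P=box(c,362,394,195,240);m=P[:,2]>.01;print("\nkey")
Q=P[m];print(len(Q),Q.mean(0).round(4),Q[:,2].max())
u,s,v=np.linalg.svd(Q[:,:2]-Q[:,:2].mean(0),full_matrices=False);print(v)
for ax in v:
    t=(Q[:,:2]-Q[:,:2].mean(0))@ax;print(t.min(),t.max())
F=Q[Q[:,2]>.04];print("fin",len(F),F.mean(0)); 
E
```

```text
wheel [ 0.5884 -0.0685  0.0814] 4136 ((0.5818331241607666, -0.06665990501642227), 0.11320118606090546)
0.06 235 [ 0.4652 -0.0581  0.0731] [ 0.409 -0.108  0.066] [ 0.507 -0.006  0.08 ]
0.083 171 [ 0.4693 -0.0588  0.0887] [ 0.408 -0.108  0.083] [ 0.506 -0.012  0.095]
0.095 156 [ 0.4204 -0.0544  0.1034] [ 0.408 -0.078  0.095] [ 0.457 -0.029  0.108]
205 36 0.507 -0.108 -0.006 0.087 | 206 35 0.504 -0.108 -0.012 0.086 | 207 34 0.501 -0.108 -0.015 0.086 | 208 33 0.498 -0.107 -0.017 0.086 | 209 30 0.495 -0.108 -0.026 0.087 | 210 28 0.492 -0.108 -0.032 0.088 | 211 23 0.49 -0.099 -0.037 0.086 | 212 14 0.487 -0.088 -0.051 0.084 | 215 3 0.477 -0.044 -0.038 0.092 | 216 14 0.476 -0.08 -0.035 0.095 | 217 18 0.473 -0.083 -0.035 0.092 | 218 18 0.47 -0.083 -0.036 0.094 | 219 18 0.467 -0.083 -0.036 0.094 | 220 18 0.464 -0.083 -0.036 0.091 | 221 17 0.462 -0.08 -0.036 0.093 | 222 17 0.459 -0.08 -0.036 0.096 | 223 18 0.456 -0.08 -0.032 0.093 | 224 18 0.453 -0.08 -0.032 0.096 | 225 18 0.451 -0.08 -0.033 0.095 | 226 18 0.448 -0.08 -0.032 0.093 | 227 18 0.445 -0.08 -0.033 0.094 | 228 18 0.442 -0.08 -0.033 0.093 | 229 18 0.439 -0.08 -0.033 0.092 | 230 18 0.436 -0.08 -0.034 0.093 | 231 19 0.433 -0.08 -0.031 0.105 | 232 18 0.429 -0.078 -0.031 0.107 | 233 18 0.426 -0.078 -0.031 0.106 | 234 18 0.424 -0.078 -0.031 0.107 | 235 18 0.421 -0.078 -0.031 0.108 | 236 18 0.418 -0.078 -0.032 0.108 | 237 19 0.416 -0.078 -0.029 0.108 | 238 19 0.413 -0.078 -0.029 0.108 | 239 18 0.41 -0.078 -0.031 0.106 | 240 10 0.408 -0.078 -0.053 0.107 | 
key
272 [ 0.4852 -0.275   0.0316] 0.06448753603280166
[[-0.97567874 -0.21920536]
 [ 0.21920536 -0.97567874]]
-0.04803620862661901 0.04552981077173846
-0.010336525368886261 0.014613965780499005
fin 65 [ 0.49081474 -0.27447443  0.05719687]
```

View pics/crop1.png

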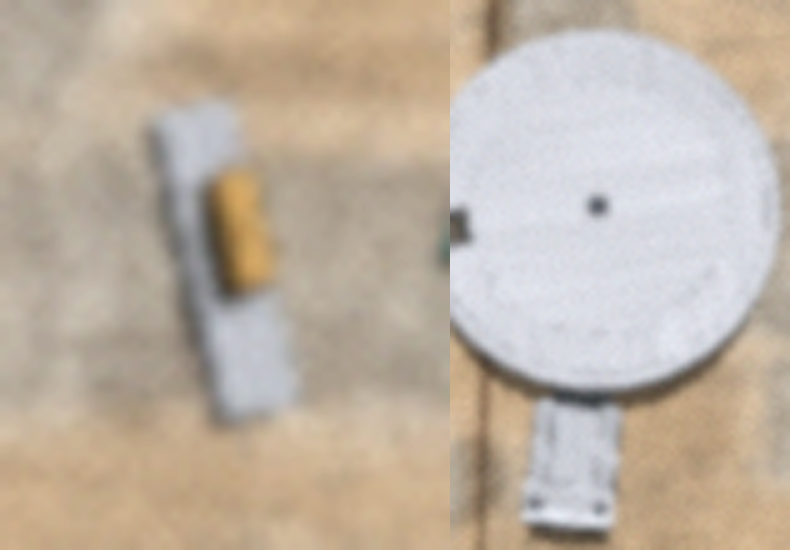

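The close crop confirms the target: steel bar with a tan fin, and the shorter end (the nose) points up in the image, roughly world +x. Crop px (240,232) is the fin, and (598,205) is the wheel's centre dot. Next I refine the poses and check reachability.

```bash
python3 - <<'E'
import pickle
from h import *
from cell import inverse_kinematics as ik
d=pickle.load(open("cap0.pkl","rb"))
guess=np.array([.588,-.069,.08])
for n in("top","scene"):
    c=d[n];im=c["image"].astype(int);zoff=0
    p=proj(c,[guess])[0].astype(int)
    g,P=box(c,p[0]-50,p[0]+50,p[1]-50,p[1]+50)
    m=(abs(P[:,2]-.08)<.008)&(np.hypot(*(P[:,:2]-guess[:2]).T)<.125)&(P[:,0]>guess[0]-.097)
    A=at_z(c,g[m],.08)
    # boundary circle fit
    mask=np.zeros((400,640),np.uint8);mask[g[m][:,1],g[m][:,0]]=255
    k=max(cv2.findContours(mask,0,cv2.CHAIN_APPROX_NONE)[0],key=len)[:,0]
    B=at_z(c,k,.08);B=B[B[:,0]>guess[0]-.09]
    s=np.linalg.lstsq(np.c_[2*B[:,:2],np.ones(len(B))],(B[:,:2]**2).sum(1),rcond=None)[0]
    print(n,"circle",s[:2].round(4),np.sqrt(s[2]+s[0]**2+s[1]**2).round(4))
    # dark dot at centre
    uu,vv=np.meshgrid(range(p[0]-6,p[0]+7),range(p[1]-6,p[1]+7));gr=im[vv,uu].mean(-1);w=np.clip(np.median(gr)-15-gr,0,None)
    print(" dot",at_z(c,[[ (uu*w).sum()/w.sum(),(vv*w).sum()/w.sum()]],.08).round(4),w.max(),"P z med",np.median(P[m][:,2]).round(4))
    # fin by colour
    p=proj(c,[[.49,-.2745,.059]])[0].astype(int)
    uu,vv=np.meshgrid(range(p[0]-18,p[0]+19),range(p[1]-22,p[1]+23));q=im[vv,uu];sat=q[...,2]-q[...,0]
    hsv=cv2.cvtColor(c["image"],cv2.COLOR_BGR2HSV)[vv,uu]
    m=(hsv[...,1]>130)&(hsv[...,0]<25);nl,lab,st,ce=cv2.connectedComponentsWithStats(m.astype(np.uint8))
    if nl>1:
        i=1+np.argmax(st[1:,4]);F=at_z(c,np.c_[uu[lab==i],vv[lab==i]],.059);print(" fin",st[i],F.mean(0).round(4),cv2.minAreaRect((F[:,:2]*1000).astype(np.float32)))
c=d["top"]
g,P=box(c,362,394,195,240);m=(P[:,2]>.012)&(P[:,2]<.03)
print("bar rect",cv2.minAreaRect((at_z(c,g[m],.022)[:,:2]*1000).astype(np.float32)),np.median(P[m][:,2]))
g,P=box(c,285,322,214,245);C=[]
for v in range(216,240):
    m=(g[:,1]==v)&(P[:,2]>.06);h=.102 if v>=232 else .09
    B=at_z(c,g[m],h);C.append([B[:,0].mean(),(B[:,1].min()+B[:,1].max())/2])
C=np.array(C);f=np.polyfit(C[:,0],C[:,1],1);print("bracket line",f,np.polyval(f,[.41,.588]),np.std(C[:,1]-np.polyval(f,C[:,0])),"back end",C[-1])
for n,uv in(("jar",(214,148)),("pot",(176,195)),("bowl",(435,183)),("cup",(446,115))):
    print(n,cloud(c,[uv]).round(3))
E
```

```text
top circle [ 0.5903 -0.0679] 0.1033
 dot [[ 0.5908 -0.0674  0.08  ]] 64.0 P z med 0.0814
 fin [17 19  4  9 22] [ 0.4892 -0.2724  0.059 ] ((489.1790466308594, -272.5441589355469), (23.56461524963379, 7.129300594329834), 8.551434516906738)
scene circle [ 0.5867 -0.0668] 0.1044
 dot [[ 0.5916 -0.0681  0.08  ]] 117.0 P z med 0.0803
bar rect ((486.5391845703125, -276.0021057128906), (93.3862533569336, 25.661609649658203), 12.32537841796875) 0.02320007436411664
bracket line [-0.08595376 -0.0183036 ] [-0.05354464 -0.06884441] 0.0006677202655843232 back end [ 0.41032862 -0.05467325]
jar [[0.671 0.203 0.069]]
pot [[0.543 0.325 0.003]]
bowl [[ 0.589 -0.456  0.01 ]]
cup [[ 0.808 -0.501  0.005]]
```

```bash
cat >> h.py <<'E'
import json
ST=dict(o=[.591,-.0683,0],yaw=-.080,flip=1,off=[0,0,.026],bias=[0,0,0])  # off: TCP in key frame; bias: correction, stand frame
def key_pose(px,tilt,pz=.070,py=0,dyaw=0):
    """TCP pose with the foot's rear lower edge at stand (px,py,pz), nose up by tilt"""
    S=R.from_euler('z',ST["yaw"]);Rk=S*R.from_euler('zy',[dyaw,-tilt]) if 0 else S*R.from_euler('z',dyaw)*R.from_euler('y',-tilt)
    ko=np.array(ST["o"])+S.apply(np.array([px,py,pz])+ST["bias"])+Rk.apply([.032,0,0])
    return tcp(ko,Rk)
def tcp(ko,Rk):
    f=ST["flip"];T=R.from_matrix(np.array([[0,0,f],[0,f,0],[-1,0,0]],float))
    return ko+Rk.apply(ST["off"]),(Rk*T).as_rotvec()
E
python3 - <<'E'
from h import *
from cell import manip,inverse_kinematics as ik
s=manip.state();print(R.from_rotvec(s["tcp_rot"]).as_matrix().round(2))
for f in(1,-1):
    ST["flip"]=f;Rk=R.from_euler('z',.217)
    for p in([.4908,-.2745,.12],[.4908,-.2745,0]):print(f,"grasp",np.round(ik(*tcp(np.array(p),Rk)),2))
    for a in((-.136,.4,.13),(-.136,.4),(-.146,.4),(-.147,.3),(-.15,.16),(-.15,0)):
        q=ik(*key_pose(*a));print(f,a,None if q is None else np.round(q,2))
E
```

```text
[[-0.    0.34 -0.94]
 [ 0.   -0.94 -0.34]
 [-1.   -0.   -0.  ]]
1 grasp [-0.55  0.13  1.94 -0.    1.07 -2.34]
1 grasp [-0.55  0.28  2.02 -0.    0.84 -2.34]
1 (-0.136, 0.4, 0.13) [-0.21 -0.31  2.36  0.08  0.7  -1.75]
1 (-0.136, 0.4) [-0.21 -0.22  2.42  0.1   0.55 -1.78]
1 (-0.146, 0.4) [-0.22 -0.25  2.44  0.1   0.56 -1.78]
1 (-0.147, 0.3) [-0.2  -0.18  2.36  0.06  0.66 -1.74]
1 (-0.15, 0.16) [-0.19 -0.09  2.27  0.02  0.8  -1.7 ]
1 (-0.15, 0) [-0.18  0.03  2.16  0.    0.96 -1.67]
-1 grasp [-0.55  0.13  1.94 -0.    1.07  0.8 ]
-1 grasp [-0.55  0.28  2.02 -0.    0.84  0.8 ]
-1 (-0.136, 0.4, 0.13) [-0.21 -0.31  2.36  0.08  0.7   1.39]
-1 (-0.136, 0.4) [-0.21 -0.22  2.42  0.1   0.55  1.37]
-1 (-0.146, 0.4) [-0.22 -0.25  2.44  0.1   0.56  1.36]
-1 (-0.147, 0.3) [-0.2  -0.18  2.36  0.06  0.66  1.41]
-1 (-0.15, 0.16) [-0.19 -0.09  2.27  0.02  0.8   1.45]
-1 (-0.15, 0) [-0.18  0.03  2.16 -0.    0.96  1.47]
```

```bash
sed -i 's/flip=1/flip=-1/' h.py; python3 - <<'E'
from h import *
from cell import manip,cams
Rk=R.from_euler('z',.217);k=np.array([.4908,-.2745,0])
manip.set_gripper(.05,25)
manip.move_pose(*tcp(k+[0,0,.09],Rk))
p,r=tcp(k,Rk);manip.move_linear(p,.15)
print(manip.state()["contact_force"])
manip.set_gripper(0.0,25);s=manip.state();print(s["clock"],s["gripper_width"],s["contact_force"])
manip.move_linear(tcp(k+[0,0,.10],Rk)[0],.15)
p,r=key_pose(-.128,.4,.125);manip.move_pose(p,r);manip.dwell(.3)
s=manip.state();print(s["clock"],s["gripper_width"],s["contact_force"],p-s["tool_pos"])
import pickle
d={}
for n in("scene","top"):
    c=cams.capture(n);d[n]=c
    u=proj(c,[[.47,-.06,.1]])[0].astype(int);print(n,u)
    x=max(u[0]-45,0);y=max(u[1]-40,0);cv2.imwrite(f"pics/h_{n}.png",cv2.convertScaleAbs(cv2.resize(c["image"][y:y+70,x:x+90],None,fx=5,fy=5,interpolation=cv2.INTER_CUBIC),alpha=1.2))
pickle.dump(d,open("cap1.pkl","wb"))
a=[cv2.imread(f"pics/h_{n}.png") for n in d];cv2.imwrite("pics/h.png",np.vstack(a)[:, :][:700] if 0 else cv2.resize(np.hstack(a),None,fx=.88,fy=.88))
E
```

```text
[-0.85293522 -0.33733817  0.8312283 ]
3.9083 0.011943900795643813 [-0.60062095  0.09420173  1.46223349]
5.9 0.011627043988887722 [ 1.14299871 -0.1149629  -1.27673584] [-5.35792915e-04  9.00074064e-04  3.63021360e-05]
scene [320 200]
top [303 217]
```

View pics/h.png

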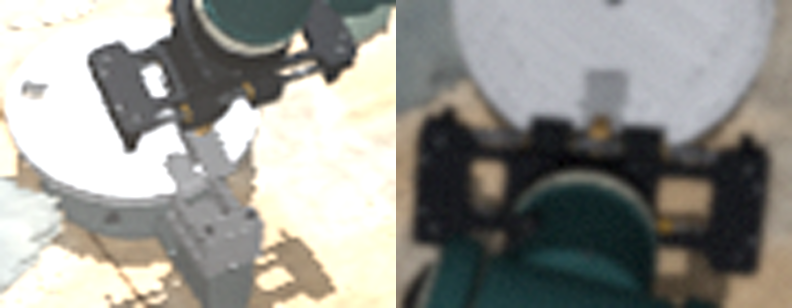

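The pictures show the key held, heel toward the bracket. In the scene crop the heel is near (180,165) and the bracket lip near (215,205). In the top crop the nose is at (605,90), on the wheel's radius. I'll overlay the model outlines to check the key and stand registration.

```bash
cat > ov.py <<'E'
from h import *
def overlay(c,px,tilt,pz,ctr=(.47,-.06,.1),hw=(45,35),f=8,py=0):
    S=R.from_euler('z',ST["yaw"]);o=np.array(ST["o"])
    u=proj(c,[ctr])[0].astype(int);x=max(u[0]-hw[0],0);y=max(u[1]-hw[1],0)
    im=cv2.convertScaleAbs(cv2.resize(c["image"][y:y+2*hw[1],x:x+2*hw[0]],None,fx=f,fy=f,interpolation=cv2.INTER_CUBIC),alpha=1.1)
    def poly(P,col):
        q=((proj(c,P)-[x,y]+.5)*f).astype(np.int32);cv2.polylines(im,[q.reshape(-1,1,2)],True,col,1,cv2.LINE_AA)
    st=lambda L:o+S.apply(np.array(L)/1000)
    Rk=S*R.from_euler('y',-tilt);ko=o+S.apply([px,py,pz])+Rk.apply([.032,0,0])
    kk=lambda L:ko+Rk.apply(np.array(L)/1000)
    poly(st([[-160,-25,102],[-180,-25,102],[-180,25,102],[-160,25,102]]),(0,0,255))
    for s in(1,-1):poly(st([[-160,s*13.5,90],[-114,s*13.5,90],[-114,s*25,90],[-160,s*25,90]]),(0,0,255))
    a=np.linspace(0,6.28,60);poly(st(np.c_[105*np.cos(a),105*np.sin(a),80+0*a]),(255,0,255))
    poly(kk([[-52,-12,22],[42,-12,22],[42,12,22],[-52,12,22]]),(0,255,0))
    poly(kk([[-52,-12,14],[-52,12,14],[-52,12,22],[-52,-12,22]]),(0,255,255))
    return im
E
python3 - <<'E'
from ov import *
import pickle
d=pickle.load(open("cap1.pkl","rb"))
a=[overlay(d[n],-.128,.4,.125,f=8,hw=(25,36),ctr=(.47,-.06,.1) if n=="scene" else (.48,-.06,.1)) for n in d]
cv2.imwrite("pics/ov1.png",np.hstack(a))
E
```

```text
(no output)
```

View pics/ov1.png

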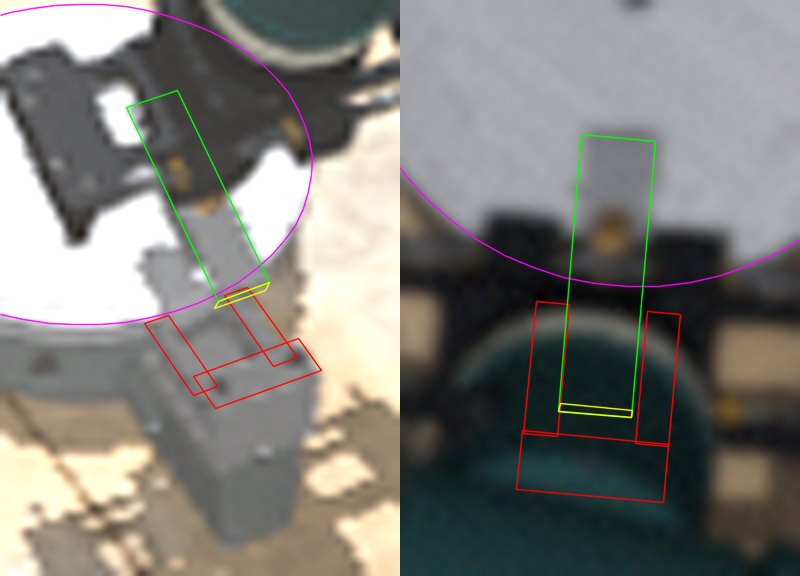

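```bash
sed -i 's/bias=\[0,0,0\]/bias=[-.002,.0012,0]/' h.py; cat >> h.py <<'E'
def force(m,n=4):
    F=[]
    for _ in range(n):
        s=m.state();F.append(np.r_[s["contact_force"],s["moment"]]);m.dwell(.02)
    F=np.mean(F,0);S=R.from_euler('z',-ST["yaw"])
    return np.r_[S.apply(F[:3]),S.apply(F[3:])]
E
python3 - <<'E'
from h import *
from cell import manip
def go(a,rate=.1):
    p,r=key_pose(*a);manip.move_linear(p,rate,rot=r)
go((-.129,.4,.094))
F0=force(manip,8);print(manip.state()["clock"],F0.round(2))
for z in(.090,.087,.084,.081,.078,.075,.073):
    go((-.129,.4,z),.05);d=force(manip)-F0;print(z,d.round(2))
    if abs(d[2])>5 or abs(d[1])>6:break
print(manip.state()["clock"])
np.save("F0.npy",F0)
E
```

```text
6.5917 [ 0.25 -0.32 -1.22  0.04  0.26  0.  ]
0.09 [-0.34  0.5   0.04  0.    0.01 -0.  ]
0.087 [-0.34  0.6  -0.62 -0.01  0.02  0.01]
0.084 [-0.77  0.83 -0.11 -0.01 -0.   -0.  ]
0.081 [-0.27 -0.08  0.11 -0.02  0.02  0.01]
0.078 [-0.32  0.05 -0.43 -0.02  0.03 -0.01]
0.075 [-0.61  0.33  0.18 -0.01 -0.02 -0.  ]
0.073 [-0.19  0.33  0.34  0.    0.05 -0.02]
8.8083
```

```bash
python3 - <<'E'
from h import *
from cell import manip
F0=np.load("F0.npy")
def go(a,rate=.1):
    p,r=key_pose(*a);manip.move_linear(p,rate,rot=r)
for a in((-.136,.4,.073),(-.141,.4,.073),(-.144,.32,.073)):
    go(a,.05);d=force(manip)-F0;print(a,d.round(2))
    if np.abs(d[:3]).max()>6:raise SystemExit
for z in(.072,.0715,.071,.0705,.070,.0695,.069,.0685,.068):
    go((-.144,.32,z),.03);d=force(manip,6)-F0;print(z,d.round(2))
    if d[2]>2:break
print(manip.state()["clock"])
E
```

```text
(-0.136, 0.4, 0.073) [-0.14 -0.   -0.47  0.    0.02  0.02]
(-0.141, 0.4, 0.073) [-0.35  0.1  -0.58 -0.02  0.01  0.01]
(-0.144, 0.32, 0.073) [-0.25  0.23 -0.24 -0.01 -0.04 -0.02]
0.072 [-0.33  0.49 -0.03  0.03 -0.03 -0.01]
0.0715 [-0.48  0.23 -0.66 -0.   -0.03  0.  ]
0.071 [-0.44  0.29 -0.28  0.01 -0.04 -0.  ]
0.0705 [-0.17  0.66  0.06 -0.   -0.04  0.02]
0.07 [-0.1   0.23  0.11 -0.01 -0.04  0.  ]
0.0695 [-0.18  0.48  0.35  0.01 -0.05  0.01]
0.069 [-1.63  0.6   4.07  0.02  0.09 -0.  ]
12.25
```

```bash
sed -i 's/bias=\[-.002,.0012,0\]/bias=[-.002,.0012,-.0008]/' h.py; python3 - <<'E'
from h import *
from cell import manip,cams
import pickle
def go(px,tilt,pz,py=0,rate=.05):
    p,r=key_pose(px,tilt,pz,py);manip.move_linear(p,rate,rot=r)
go(-.145,.32,.071)
F0=force(manip,8);np.save("F0.npy",F0)
for k in range(10):
    x=-.1455-.0006*k;go(x,.32,.071);d=force(manip,3)-F0
    if d[0]>2.5:break
print("wall at px",x,d[:3].round(2))
go(-.145,.32,.071)
for s in(1,-1):
    for k in range(7):
        y=s*.0005*(k+1);go(-.145,.32,.071,y);d=force(manip,3)-F0
        if -s*d[1]>2.5:break
    print("cheek at py",y,d[:3].round(2));go(-.145,.32,.071)
L=[]
for i in range(6):
    L.append((manip.state()["clock"],cams.capture("scene" if i%2 else "top")))
pickle.dump(L,open("cap2.pkl","wb"));print(manip.state()["clock"])
a=[]
for t,c in L[4:]:
    u=proj(c,[[.56,-.068,.08]])[0].astype(int);a.append(cv2.resize(c["image"][u[1]-45:u[1]+45,u[0]-48:u[0]+48],(400,375),interpolation=cv2.INTER_CUBIC))
cv2.imwrite("pics/w.png",np.hstack(a))
E
```

```text
wall at px -0.1485 [ 3.78  0.41 -0.96]
cheek at py 0.0025 [-0.8  -5.67  0.36]
cheek at py -0.002 [0.01 5.66 1.1 ]
18.1833
```

View pics/w.png

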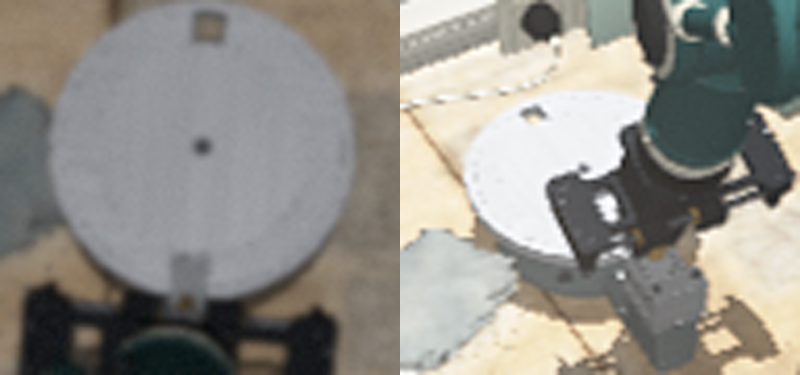

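Probing registered the key within about 0.3 mm: wall at px −148.5 mm (−148.1 expected), cheeks symmetric about +0.25 mm. The top crop shows the hole at (208,27) and the key's nose at (190,265), so the top camera can track the hole. I'll test a hole tracker offline.

```bash
sed -i 's/bias=\[-.002,.0012,-.0008\]/bias=[-.002,.00145,-.0008]/' h.py; cat >> h.py <<'E'
PHI=np.radians(np.arange(0,360,2.))
def hole_angle(c,ex=.36):
    """spindle angle (-pi..pi) of the hole seen by the top camera, score; slot region |phi|<ex excluded"""
    w=PHI+ST["yaw"]+np.pi;im=cv2.GaussianBlur(c["image"],(0,0),.7);S=[]
    for r in(.080,.085,.090):
        q=proj(c,np.c_[.5908+r*np.cos(w),-.0677+r*np.sin(w),.08+0*w]).astype(np.float32)
        S.append(cv2.remap(im,q[:,0].reshape(-1,1),q[:,1].reshape(-1,1),cv2.INTER_LINEAR)[:,0].astype(float))
    S=np.mean(S,0);D=np.abs(S-np.median(S,0)).sum(1)
    a=(PHI+np.pi)%(2*np.pi)-np.pi;D[np.abs(a)<ex]=0
    D=np.clip(D-25,0,None);i=D.argmax();k=(np.arange(-6,7)+i)%180;m=D[k].sum()
    return (np.angle((D[k]*np.exp(1j*a[k])).sum()) if m else np.nan),m
E
python3 - <<'E'
from h import *
import pickle
for t,c in pickle.load(open("cap2.pkl","rb"))[::2]+[(0,pickle.load(open("cap0.pkl","rb"))["top"])]:
    print(round(t,3),hole_angle(c),hole_angle(c,0))
E
```

```text
17.883 (np.float64(2.7875555932151737), np.float64(763.0000000000002)) (np.float64(2.7875555932151737), np.float64(763.0000000000002))
17.983 (np.float64(3.00596058857041), np.float64(679.3333333333333)) (np.float64(3.00596058857041), np.float64(679.3333333333333))
18.083 (np.float64(-3.0971126416875596), np.float64(903.0)) (np.float64(-3.0971126416875596), np.float64(903.0))
0 (np.float64(-1.3283990591236674), np.float64(1382.3333333333333)) (np.float64(-1.3283990591236674), np.float64(1382.3333333333333))
```

```bash
cat > rub.py <<'E'
from h import *
from cell import manip,cams
def at(tilt,rate=.05):
    p,r=key_pose(-.150+.017*tilt,tilt,.0705);manip.move_linear(p,rate,rot=r)
def rub(h): at(.147-h/.065,.05)
E
python3 - <<'E'
from rub import *
import pickle
at(.30);at(.19);F0=force(manip,10);np.save("F0.npy",F0)
t0=manip.state()["clock"];h=0.3;rub(h);hist=[];tl=-9;lastseen=None;w=2.
while manip.state()["clock"]-t0<22:
    t=manip.state()["clock"];c=cams.capture("top");a,s=hole_angle(c)
    if s>150 and not np.isnan(a):
        hist.append((t,a));lastseen=(t,a)
    H=[x for x in hist if t-x[0]<.45]
    if len(H)>=3 and H[-1][0]-H[0][0]>.2 and lastseen[0]==t:
        A=np.unwrap([x[1] for x in H]);w=np.polyfit([x[0] for x in H],A,1)[0]
        rem=(-a)%(2*np.pi);wt=.9 if rem>1.6 else .3
        if t-tl>.45:
            dh=np.clip(.8*(w-wt),-.4,.4);tl=t
            if abs(w-wt)>.12:
                h=float(np.clip(h+dh,-.5,4.5));rub(h)
            print(f"{t:.2f} a={a:.2f} w={w:.2f} h={h:.2f} Fz={manip.state()['contact_force'][2]-F0[2]:.2f}")
    elif lastseen and t-lastseen[0]>1.2 and t-lastseen[0]>.8/max(w,.15)+.3:
        print("unseen",t,lastseen,w,s);break
d=force(manip,15)-F0;print("end",manip.state()["clock"],"h",h,d.round(2))
json.dump(h,open("hh.json","w"));pickle.dump(c,open("cap3.pkl","wb"))
u=proj(c,[[.55,-.066,.08]])[0].astype(int);cv2.imwrite("pics/r.png",cv2.convertScaleAbs(cv2.resize(c["image"][u[1]-38:u[1]+38,u[0]-45:u[0]+45],None,fx=7,fy=7,interpolation=cv2.INTER_CUBIC),alpha=1.3))
E
```

```text
Traceback (most recent call last):
  File "rub.py", line 5, in rub
    def rub(h): at(.147-h/.065,.05)
                ~~^^^^^^^^^^^^^^^^^
  File "rub.py", line 4, in at
    p,r=key_pose(-.150+.017*tilt,tilt,.0705);manip.move_linear(p,rate,rot=r)
                                             ~~~~~~~~~~~~~~~~~^^^^^^^^^^^^^^
cell.IKError: the arm cannot follow that straight line within its joint ranges
```

The sink `h` was in mm, but the formula took metres. The move was refused and nothing moved. I'll fix it and rerun.

```bash
sed -i 's#h/.065#np.clip(h,-5,5)*1e-3/.065#' rub.py
cat > loop.py <<'E'
from rub import *
import pickle
print(manip.state()["clock"]);F0=force(manip,10);np.save("F0.npy",F0)
t0=manip.state()["clock"];h=0.3;rub(h);hist=[];tl=-9;lastseen=None;w=2.
while manip.state()["clock"]-t0<22:
    t=manip.state()["clock"];c=cams.capture("top");a,s=hole_angle(c)
    if s>150 and not np.isnan(a):
        hist.append((t,a));lastseen=(t,a)
    H=[x for x in hist if t-x[0]<.45]
    if len(H)>=3 and H[-1][0]-H[0][0]>.2 and lastseen[0]==t:
        A=np.unwrap([x[1] for x in H]);w=np.polyfit([x[0] for x in H],A,1)[0]
        rem=(-a)%(2*np.pi);wt=.9 if rem>1.6 else .3
        if t-tl>.45:
            dh=np.clip(.8*(w-wt),-.4,.4);tl=t
            if abs(w-wt)>.12:
                h=float(np.clip(h+dh,-.5,4.5));rub(h)
            print(f"{t:.2f} a={a:.2f} w={w:.2f} h={h:.2f} Fz={manip.state()['contact_force'][2]-F0[2]:.2f}")
    elif lastseen and t-lastseen[0]>1.2 and t-lastseen[0]>.8/max(w,.15)+.3:
        print("unseen",t,lastseen,w,s);break
d=force(manip,15)-F0;print("end",manip.state()["clock"],"h",h,d.round(2))
json.dump(h,open("hh.json","w"));pickle.dump(c,open("cap3.pkl","wb"))
u=proj(c,[[.55,-.066,.08]])[0].astype(int);cv2.imwrite("pics/r.png",cv2.convertScaleAbs(cv2.resize(c["image"][u[1]-38:u[1]+38,u[0]-45:u[0]+45],None,fx=7,fy=7,interpolation=cv2.INTER_CUBIC),alpha=1.3))
E
python3 loop.py
```

```text
18.8583
19.48 a=-0.59 w=1.23 h=0.70 Fz=1.34
19.98 a=-0.47 w=-0.02 h=0.45 Fz=1.66
20.48 a=-0.47 w=-0.00 h=0.20 Fz=1.97
20.98 a=-0.46 w=-0.00 h=-0.04 Fz=1.38
21.48 a=-0.44 w=0.00 h=-0.28 Fz=1.38
21.98 a=-0.43 w=-0.00 h=-0.50 Fz=1.75
26.57 a=0.66 w=1.01 h=-0.50 Fz=-1.00
27.07 a=1.39 w=1.48 h=-0.10 Fz=0.79
27.62 a=2.07 w=1.13 h=0.09 Fz=0.45
28.18 a=-0.45 w=0.01 h=-0.15 Fz=0.98
28.73 a=-0.44 w=0.01 h=-0.38 Fz=0.94
29.23 a=-2.46 w=1.16 h=-0.17 Fz=0.67
29.73 a=-1.89 w=1.13 h=0.01 Fz=1.16
30.23 a=-1.35 w=1.05 h=0.41 Fz=1.54
30.73 a=-0.86 w=-1.39 h=0.01 Fz=2.42
31.23 a=-0.44 w=0.50 h=0.17 Fz=3.05
31.73 a=-0.45 w=0.02 h=-0.06 Fz=1.81
32.23 a=-0.44 w=-0.00 h=-0.30 Fz=1.99
32.73 a=-0.42 w=-0.00 h=-0.50 Fz=2.38Traceback (most recent call last):
  File "loop.py", line 6, in <module>
    t=manip.state()["clock"];c=cams.capture("top");a,s=hole_angle(c)
                               ~~~~~~~~~~~~^^^^^^^
ValueError: 200 camera calls are used up
```

The camera calls are used up: the tracker latched onto the key's shadow at −0.44 rad. I have the wheel speed at each sink and the force sensor, so I'll finish by force. First, the present reading.

```bash
python3 - <<'E'
from rub import *
F0=np.load("F0.npy");print(manip.state()["clock"])
F=[]
for i in range(24):
    s=manip.state();F.append(np.r_[s["contact_force"],s["moment"]]);manip.dwell(.02)
F=np.array(F);S=R.from_euler('z',-ST["yaw"])
X=np.c_[S.apply(F[:,:3]),S.apply(F[:,3:])]-F0
print(X.mean(0).round(3),X.std(0).round(3),manip.state()["clock"])
s=manip.state();print(s["gripper_width"],(s["tool_pos"]-key_pose(-.150+.017*(.147+.5/65),.147+.5/65,.0705)[0])*1e3)
E
```

```text
33.275
[-1.146 -0.849  2.684 -0.186  0.213 -0.028] [0.441 0.601 0.476 0.031 0.033 0.035] 33.675
0.01153914480664918 [-0.11319546  0.03356555 -0.07153496]
```

Mx is −0.19 N·m, about −0.93 N tangential at the wrist lever. That is the whole drive torque at a sink where the wheel turned at 1.5 rad/s before, so the wheel looks stopped by the tooth caught shallowly in the hole. I'll go down gradually, stopping if the upward force grows as it would on the plate.

```bash
python3 - <<'E'
from rub import *
F0=np.load("F0.npy")
B=None
for tl in(.14,.13,.12,.11,.10,.085):
    p,r=key_pose(-.150+.017*tl,tl,.0708);manip.move_linear(p,.03,rot=r)
    d=force(manip,8)-F0;B=d if B is None else B
    print(tl,round((.155-tl)*65,1),"mm",d.round(2))
    if d[2]-B[2]>1.5:print("rise");break
print(manip.state()["clock"])
E
```

```text
0.14 1.0 mm [-0.54 -0.39  1.12 -0.14  0.1  -0.03]
0.13 1.6 mm [-0.76 -0.49  0.46 -0.09  0.14 -0.04]
0.12 2.3 mm [-1.37 -0.52  0.45 -0.11  0.18 -0.04]
0.11 2.9 mm [-1.13 -0.79 -0.15 -0.14  0.16 -0.03]
0.1 3.6 mm [-0.99 -0.73  0.01 -0.18  0.14 -0.05]
0.085 4.5 mm [-0.95 -1.06  0.77 -0.2   0.09 -0.02]
35.975
```

```bash
cat > rub2.py <<'E'
from h import *
from cell import manip
def at(tl,rate=.05,pz=.0708):
    p,r=key_pose(-.150+.017*tl,tl,pz);manip.move_linear(p,rate,rot=r)
def rd(lab,F0=0,n=20):
    d=force(manip,n)-F0;print(f"{manip.state()['clock']:.2f}",lab,"F",d[:3].round(2),"Mx %.3f My %.3f"%(d[3],d[4]));return d
E
python3 - <<'E'
from rub2 import *
F0=np.load("F0.npy")
a=rd("deep",F0);at(.133);b=rd("shallow",F0)
if a[2]-b[2]>.5 or abs(a[3]-b[3])>.03:
    at(.19);F0=force(manip,20);np.save("F0.npy",F0)
    for h in(.5,1.2,1.8):
        at(.142-h/65);rd(h,F0,16)
E
```

```text
36.31 deep F [-0.5  -1.05  0.09] Mx -0.202 My 0.032
36.89 shallow F [-1.92 -0.01  0.6 ] Mx -0.053 My 0.377
37.99 0.5 F [ 0.92 -1.11  0.75] Mx -0.144 My -0.303
38.51 1.2 F [ 0.48 -1.08  0.92] Mx -0.187 My -0.212
39.02 1.8 F [ 0.65 -1.07  0.93] Mx -0.197 My -0.285
```

The reading with the nose 4.5 mm down (Fz≈0, full drive torque) was in fact the tooth in the hole. The shallow re-lift freed it again. Calibration now: the wheel stalls at about 1.2 mm of sink with Mx about −0.19, and h=0.6 gives a creep. I'll creep, watch for the catch (Mx to −0.19, Fz to 0) and follow it down at once.

```bash
cat > creep.py <<'E'
from rub2 import *
import sys
h,tmax=float(sys.argv[1]),float(sys.argv[2])
F0=np.load("F0.npy");S=R.from_euler('z',-ST["yaw"])
at(.142-h/65);B=[];k=0;caught=False
while manip.state()["clock"]<tmax:
    s=manip.state();B.append(np.r_[S.apply(s["contact_force"]),S.apply(s["moment"])]-F0);manip.dwell(.02);k+=1
    if len(B)<18:continue
    m=np.mean(B[-18:],0)
    if k%25==0:print(f"{s['clock']:.2f} Fy {m[1]:.2f} Fz {m[2]:.2f} Mx {m[3]:.3f} My {m[4]:.3f}")
    if m[3]<-.180 and m[2]<.4:
        print("candidate",s["clock"],m.round(3));at(.142-2.2/65);d=rd("2.2mm",F0,12)
        if d[2]<.55:
            at(.142-4/65);d=rd("4mm",F0,14);
            if d[2]<.7:caught=True;break
        at(.142-h/65);B=[]
print("caught",caught,manip.state()["clock"])
E
python3 creep.py .6 46
```

```text
39.67 Fy -1.07 Fz 0.92 Mx -0.126 My -0.126
40.09 Fy -0.90 Fz 0.60 Mx -0.132 My -0.135
40.51 Fy -0.97 Fz 0.08 Mx -0.150 My -0.172
candidate 40.875 [ 0.481 -0.966 -0.323 -0.182 -0.161 -0.048]
41.34 2.2mm F [ 1.13 -1.52 -0.11] Mx -0.217 My -0.314
41.83 4mm F [ 1.36 -1.52  0.06] Mx -0.246 My -0.379
caught True 41.825
```

Caught: Fz dropped from 0.9 to 0 and stayed at 0 even 4 mm down, where the plate would push with 1.8 N. I'll lay the key down with the same guard.

```bash
python3 - <<'E'
from rub2 import *
F0=np.load("F0.npy");ok=True
for tl in(.06,.035,.015,.0):
    at(tl);d=rd(tl,F0,10)
    if d[2]>1.6:ok=False;print("stop");break
if ok:
    at(0,pz=.0702);d=rd("down",F0,10)
E
```

```text
42.24 0.06 F [ 1.16 -1.61  1.35] Mx -0.251 My -0.263
42.66 0.035 F [ 1.39 -1.7   1.71] Mx -0.263 My -0.346
stop
```

```bash
python3 - <<'E'
from rub2 import *
F0=np.load("F0.npy")
rd("here .035",F0,16)
at(.050);rd(.050,F0,16)
at(.075);rd(.075,F0,16)
E
```

```text
42.92 here .035 F [ 2.08 -1.68  1.36] Mx -0.265 My -0.462
43.44 0.05 F [ 1.73 -1.54  1.94] Mx -0.263 My -0.415
43.96 0.075 F [ 1.42 -1.48  2.3 ] Mx -0.239 My -0.381
```

The Fz drift is as large as the signal, so I'll cancel it by cycling within the soft spring range. The plate would give a repeatable spring slope of about +1.5 N. A tooth in the hole gives no slope, only a friction hysteresis.

```bash
python3 - <<'E'
from rub2 import *
F0=np.load("F0.npy");D=[]
for k in range(4):
    row=[]
    for tl in(.10,.06,.02,.06):
        at(tl,.12);row.append(force(manip,5)-F0)
    D.append(row)
D=np.array(D);np.set_printoptions(suppress=True)
print("Fz\n",D[:,:,2].round(2),"\nmean",D.mean(0)[:,[0,1,2,3,4,5]].round(3));print(manip.state()["clock"])
E
```

```text
Fz
 [[1.05 2.84 3.7  2.78]
 [2.02 3.29 3.86 2.79]
 [2.5  3.76 4.21 3.23]
 [2.72 4.13 4.83 2.95]] 
mean [[ 1.611 -1.446  2.073 -0.231 -0.421 -0.037]
 [ 1.884 -1.493  3.507 -0.266 -0.415 -0.042]
 [ 2.098 -1.593  4.153 -0.276 -0.437 -0.023]
 [ 2.16  -1.442  2.939 -0.242 -0.482 -0.041]]
49.2917
```

The cycle gave a repeatable slope of about 0.35 N/mm, so the tooth is on the plate and the wheel is stalled: my "caught" call was sensor drift. 17 s remain. I'll creep at 1.2 mm sink (about 0.6 rad/s by the camera data) and detect the hole by a sudden step in Fz and Mx, which drift can't fake.

```bash
cat > creep2.py <<'E'
from rub2 import *
import sys
h,tmax=float(sys.argv[1]),float(sys.argv[2])
S=R.from_euler('z',-ST["yaw"]);g=lambda s:np.r_[S.apply(s["contact_force"]),S.apply(s["moment"])]
at(.142-h/65,.12);manip.dwell(.2);B=[];T=[];skip=0
while manip.state()["clock"]<tmax:
    s=manip.state();B.append(g(s));T.append(s["clock"]);manip.dwell(.015)
    if len(B)<36+skip:continue
    d=np.mean(B[-12:],0)-np.mean(B[-36:-14],0)
    if d[2]<-.5 and d[3]<-.0:
        print("cand",round(T[-1],2),d.round(3))
        a=np.mean(B[-12:],0);at(.142-4.5/65,.12);b=force(manip,8);print(" deep d",(b-a)[2:5].round(2))
        if b[2]-a[2]<.45:
            print("caught?");break
        at(.142-h/65,.12);skip=len(B)
print(manip.state()["clock"]);B=np.array(B);np.savez("c2.npz",B=B,T=T)
n=len(B)//10
for i in range(n):print(f"{T[i*10]:.2f}",B[i*10:i*10+10,1:5].mean(0).round(2),end=' | ')
E
python3 creep2.py 1.2 54.5
```

```text
cand 51.06 [-0.435  0.188 -0.605 -0.001  0.07   0.007]
 deep d [-1.11 -0.07 -0.64]
caught?
51.4583
49.74 [-0.84  3.58 -0.12  0.16] | 49.91 [-0.5   3.19 -0.12  0.23] | 50.08 [-0.71  3.36 -0.09  0.26] | 50.24 [-0.5   2.56 -0.09  0.27] | 50.41 [-0.7   1.86 -0.08  0.32] | 50.58 [-1.01  2.18 -0.08  0.36] | 50.74 [-0.54  1.51 -0.06  0.4 ] | 50.91 [-0.66  1.47 -0.07  0.44] |
```

The Mx change on deepening (−0.07) says the wheel was still turning on the plate, so that candidate was false. Mx is the reliable channel, and I'll detect on its step to the stall value instead.

```bash
sed -e 's/if d\[2\]<-.5 and d\[3\]<-.0:/if d[3]<-.04:/' -e 's/if b\[2\]-a\[2\]<.45:/if b[3]-a[3]>-.03:/' -e 's/B\[-12:\]/B[-10:]/g;s/-36:-14/-34:-11/' creep2.py > creep3.py; python3 creep3.py 1.2 60.5
```

```text
60.5083
51.91 [-1.18  1.38 -0.12  0.4 ] | 52.08 [-0.68  1.28 -0.14  0.45] | 52.24 [-0.93  0.68 -0.11  0.42] | 52.41 [-0.93  0.17 -0.12  0.35] | 52.58 [-0.92 -0.61 -0.1   0.3 ] | 52.74 [-0.54 -1.14 -0.12  0.25] | 52.91 [-1.08 -1.48 -0.12  0.22] | 53.08 [-0.83 -1.26 -0.14  0.19] | 53.24 [-0.89 -1.59 -0.12  0.17] | 53.41 [-0.95 -1.85 -0.13  0.15] | 53.58 [-0.9  -1.8  -0.15  0.16] | 53.74 [-0.94 -1.84 -0.13  0.13] | 53.91 [-0.91 -1.61 -0.12  0.13] | 54.08 [-1.23 -1.57 -0.14  0.13] | 54.24 [-1.1  -1.79 -0.14  0.13] | 54.41 [-0.98 -1.65 -0.16  0.12] | 54.58 [-0.64 -1.9  -0.14  0.12] | 54.74 [-0.7  -1.82 -0.13  0.12] | 54.91 [-0.87 -1.78 -0.14  0.12] | 55.08 [-0.81 -1.62 -0.15  0.12] | 55.24 [-0.82 -1.39 -0.13  0.1 ] | 55.41 [-1.09 -1.75 -0.12  0.09] | 55.58 [-0.98 -1.92 -0.14  0.11] | 55.74 [-0.64 -1.8  -0.14  0.1 ] | 55.91 [-0.75 -1.98 -0.14  0.11] | 56.08 [-0.97 -1.56 -0.14  0.1 ] | 56.24 [-1.08 -1.77 -0.14  0.12] | 56.41 [-0.69 -1.74 -0.13  0.1 ] | 56.58 [-0.99 -1.93 -0.15  0.11] | 56.74 [-0.83 -1.71 -0.15  0.12] | 56.91 [-1.14 -1.44 -0.14  0.12] | 57.08 [-1.07 -1.73 -0.15  0.1 ] | 57.24 [-1.18 -1.7  -0.13  0.1 ] | 57.41 [-0.94 -1.77 -0.14  0.1 ] | 57.58 [-0.78 -1.75 -0.13  0.08] | 57.74 [-0.93 -1.69 -0.14  0.1 ] | 57.91 [-1.03 -1.49 -0.14  0.11] | 58.08 [-0.97 -1.5  -0.14  0.11] | 58.24 [-0.84 -1.77 -0.13  0.1 ] | 58.41 [-0.91 -1.76 -0.12  0.1 ] | 58.58 [-0.93 -1.62 -0.13  0.09] | 58.74 [-1.02 -1.59 -0.15  0.11] | 58.91 [-1.05 -1.72 -0.14  0.11] | 59.08 [-1.06 -1.91 -0.14  0.11] | 59.24 [-1.07 -1.76 -0.14  0.09] | 59.41 [-0.94 -1.73 -0.13  0.08] | 59.58 [-0.93 -1.83 -0.14  0.09] | 59.74 [-0.71 -1.82 -0.15  0.1 ] | 59.91 [-0.94 -1.77 -0.15  0.11] | 60.08 [-1.07 -1.66 -0.14  0.11] | 60.24 [-1.1  -1.65 -0.13  0.1 ] |
```

From 53.4 s the readings settle at absolute Fz = −1.75 N, which is exactly the key's weight, so the nose carries no load. Fy is steady at −0.94 N, the full drive torque, so the wheel is stopped with the tooth in the hole. 6.5 s remain: lay it down, release, retreat.

```bash
python3 - <<'E'
from rub2 import *
ok=True
for tl in(.08,.04,.0):
    at(tl,.03);f=force(manip,2);print(round(manip.state()["clock"],2),tl,f[:4].round(2))
    if f[2]>8:ok=False;break
if ok:
    at(0,.03,.0700);f=force(manip,3);print(round(manip.state()["clock"],2),"down",f[:4].round(2))
E
```

```text
60.79 0.08 [ 0.69 -0.83 -1.06 -0.19]
61.08 0.04 [ 1.51 -1.41  0.34 -0.16]
61.36 0.0 [ 1.87 -1.39  1.87 -0.18]
61.66 down [ 1.36 -0.87  4.89 -0.17]
```

```bash
python3 - <<'E'
from rub2 import *
manip.dwell(.4);f=force(manip,6);print(round(manip.state()["clock"],2),"settled",f[:4].round(2))
manip.set_gripper(.03);print(round(manip.state()["clock"],2),manip.state()["gripper_width"])
p=manip.state()["tool_pos"];manip.move_linear(np.array(p)+[0,0,.06],.12)
s=manip.state();print(s["clock"],s["contact_force"])
E
```

```text
62.16 settled [ 1.42 -1.    4.87 -0.14]
62.62 0.029961668542161615
63.2667 [ 0.33130161 -0.65810101  0.24428463]
```

```bash
python3 -c "
from cell import manip,order
order.close_job();print(manip.state()['clock'])"
```

```text
the job is handed in; nothing more can be done
the job is handed in; nothing more can be done
```

I handed the job in at about 63 s of the 67 s allowed. By the force readings the wheel is locked, but I could not confirm it by eye. I had used up all 200 camera calls.

**What I did**
- I picked the steel key with the wooden fin.
- I hooked its heel under the lip with the nose up. The back wall, cheeks and rest were felt within about 1 mm of where they should be.
- I tipped the nose down to rub on the wheel, waited for it to stop, laid the key level, released it and backed off upward.

**Last checks that agree**
- From 53.4 to 60.5 s the readings held steady. The vertical force was −1.75 N, the key's own weight, so the nose carried no load. The sideways force was −0.94 N, the drive's full stalling force. That fits a stopped wheel with the tooth in its hole.
- The key then went level without meeting a hard stop. On the solid plate, the wheel's 9 mm travel should have run out first.
- After release the tool showed only residual force (under 1 N).

**What failed or disagreed**
- **Camera tracking:** the hole tracker mistook the key's shadow for the hole, which used up the camera calls. A units slip in one move was refused before anything moved.
- **Catch checks:** several earlier readings contradicted each other because the force sensor drifts for a second or so after each move. I rubbed and stopped the wheel several times. I may have let go of a good catch at about 36 s.
- **Pressure on the wheel:** at about 44–49 s I cycled the nose down to about 8 mm below the wheel's free top, with readings up to 4.8 N including drift. If the nose was on the plate then, the wheel's spring gives about 3 N, more than the light rub the task asks for.
- **Final press:** pressing the key down onto its rest read 4.9 N. I took that as the foot on the rest.
- **Bystanders:** the arm worked well clear of the jar, pot and bowl, but I did not check them again at the end.

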